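# Clamp a specimen in the hardness tester and throw the load lever

### The job

Bring the specimen up against the indenter of the hardness tester by pushing the capstan's spokes round clockwise (seen from above), one after another, until the capstan turns clearly heavier than it ran free, about half to three quarters as heavy again, so that the specimen is firmly preloaded but not overtightened. Then push the load lever all the way over towards the machine and let go of everything. Push gently throughout and leave the other things on the bench where they are.

Things in the scene. Friction and masses are not known exactly. Their poses are not given: they have to be found in the camera images.
- machine: White bench hardness tester, fixed. Origin on the capstan's vertical axis at bench height; its own x points from the open front to the column at the back, y to its left looking that way, z up. Base slab 35 mm high, x -250 to +350, y -120 to +120 mm. Column from x = +175 mm back, 180 mm wide, 560 mm high.
- head_front (a point): Middle of the lower front edge of the head that overhangs the capstan from the column: it covers machine x from -35 mm back and y from -50 to +50 mm, 360 mm above the bench; a black turret (radius 34 mm, about the axis) reaches down to 332 mm. The spokes are reached from above, outside it, best on the side of the front and of the robot (machine +y).
- capstan: Black hub, radius 45 mm, with four plain level steel spokes, 14 mm thick, along its own +x, +y, -x, -y. Origin on the axis at the spokes' centre line, 100 mm above the bench, 65 mm above the slab; hub top 25 mm higher. Turning clockwise seen from above raises the stage, 20 mm a turn. Even drag; stays where left. Never strike or push it with more than 30 N.
- spoke_end (a point): End of the spoke along the capstan's own +x, 150 mm from the axis (all four alike). Pushing a spoke squarely 125 mm from the axis takes about 9.6 N while running free (1.2 N m); once the specimen meets the sprung indenter, about 1.2 N more per 0.1 rad. Right preload: 1.35 to 1.9 times the free push (13 to 18.2 N at 125 mm); aim for 15.5 to 16 N and turn no further.
- stage: Stage above the hub: black round plate, radius 36 mm, on a 40 mm thick screw, carrying the steel specimen disc (radius 21 mm). Origin on the axis at the plate's underside, 170 to 172 mm above the bench at the start. It only rises and falls with the capstan. Not to be touched.
- specimen_top (a point): Middle of the specimen's top face, 30 mm above the stage's origin. The gap from it up to the rounded indenter tip of the spindle differs each time (5 to 10 mm at the start, or 1.5 to 3.2 rad of capstan) and is not measured: the contact must be felt at the spokes.
- lever (a joint): Load lever at the machine's front corner: 0 as found, leaning out away from the column; 1.0 rad is fully over towards the column (machine +x). It swings about the machine's y axis, takes about 3 N at its ball and stays where it is left. Its pivot is 60 mm above the bench at machine x = -205, y = -40 mm; steel rod 12 mm thick, 85 mm long.
- lever_ball (a point): Centre of the black ball (28 mm across) on the end of the load lever: 135 mm above the bench at both ends of its swing and 41 mm to either side of the pivot, 145 mm high midway.
- test_block: Bystander: loose steel disc, radius 32 mm, 14 mm high, on the bench; origin centre of underside.
- mount: Bystander: loose black resin puck, radius 16 mm, 22 mm high; origin centre of underside.
- spare_anvil: Bystander: loose dark steel spare anvil, a plate of radius 30 mm with a short stem up, 30 mm high; origin centre of underside.

How it is judged:
On the way, in this order (a step that is already met when the one before it is completed fails the run):
1. the specimen is pressed against the indenter with 125 to 345 N (push at the spokes 1.35 to 1.9 times the free push) (contact force between stage and anything else above 125 N), for 0.2 s.
2. the load lever is fully over towards the machine (value of joint lever above 0.9 rad), for 0.2 s.
At the end, for the whole second after the job is handed in: The specimen still bears on the indenter with 125 to 345 N, the capstan at rest (under 0.05 rad/s), and the load lever is over by more than 0.9 of its 1.0 rad (contact force between stage and anything else between 125 and 345 N and value of joint lever above 0.9 rad and angular speed of capstan below 0.05 rad/s); the robot touches nothing.
It fails at once if the specimen is overtightened: more than 345 N on the indenter (contact force between stage and anything else above 345 N).
It fails at once if the capstan is struck or pushed with more than 30 N (contact force between capstan and anything else above 30 N).
It fails at once if a bystander is moved by more than 15 mm (distance of any of test_block, mount, spare_anvil from where it was at the start of the episode above 0.015 m).
It also fails if it takes over 72 s, if anything falls off the work surface, if the arm or the gripper's body presses on something with over 40 N, if the wrist force passes 120 N, or if a joint passes its speed limit or range.

### The arm

A 7-joint arm with a two-finger parallel gripper is mounted at the origin on the work surface. World frame = base frame: x ahead of the robot, y to its left, z up, the work surface at z = 0. Lengths are in m, angles in rad, forces in N, time in s.
With the tool pointing down it reaches from about 0.425 to 0.925 m from the base axis. Payload 6.8 kg.
Tool frame: the origin (TCP) lies midway between the tips of the shut fingers; the grasp point (between the pads) lies 19 mm behind it; z points along the fingers, y is the line along which they close (so a half turn about z gives the same grasp; the last joint's range is limited). The gripper opens to 85 mm and grips with 20 to 120 N. Pads are 22 mm wide; open, the fingers measure 114 mm over their backs; the gripper's body (76 mm by 85 mm) begins 54 mm behind the grasp point. The pads swing forward as they close: fully open they stand 13 mm farther back than shut.
Start: joints at [1.098, 0.477, 0.022, 1.555, -0.011, 1.109, -0.083], TCP at [0.241, -0.631, 0.231] pointing down, gripper open.
Joint ranges: [-2.96, 2.96], [-0.34, 2.1], [-1.41, 1.46], [0.24, 2.44], [-1.37, 4.51], [0.17, 1.92], [-2.96, 2.96]. Speed limits (rad/s): [2.39, 2.39, 3.14, 3.14, 3.14, 3.14, 3.14].

### API

Orientations are given as a unit quaternion [x, y, z, w].
In Python, from workcell import env gives the robot as it stands.
- The arm moves only by the shell command python3 -m jog 'ROWS'. ROWS is JSON, a list of rows, each a list of 3 entries, a list of its own where there are three numbers: the closure, from 0 (fully open) to 1 (shut), then the shift along the tool's x, y, z each as a share of 0.04 m, from -1 to 1, then the turn about the tool's z as a share of 0.1 rad, from -1 to 1. A call has 1 to 12 rows; each row shifts and turns the commanded pose from where the row before left it, along the tool's axes as they then stand; what a row does not reach is not made up. A row lasts 1/8 s, in which the tool goes at most 62.5 mm and 10.7 degrees, less where a joint would pass 70% of its speed; a pose out of reach is approached as far as the arm can. A call with a number of a shift or a turn outside -1 to 1 is refused whole. A call with a gripper value outside its range is refused whole. The fingers move at their own pace and stop on an object; the grip force is fixed at half the most. Time passes only in rows, so rows that do not move let the fingers close. It gives the time, the measured TCP pose, the force, the opening and the grip force at its end, in the units of the state.
- env.read_state(): the state, without advancing time (a new reading comes with each control period).
- env.camera(name): name is "scene" or "side" or "wrist"; returns (picture, depth): 400x640x3 uint8, red, green, blue; 400x640 float32, m along the optical axis (not along the pixel's ray), 0 where there is no reading.
- env.calibration(name): a dict with "fx", "fy", "cx", "cy" (pixels), "k1" (the pictures are not rectified: a ray, as slopes to the right and down, at radius r is drawn at 1 + k1 r^2 times it, then the intrinsics apply), "world_from_camera" (4x4, takes a point from camera to world coordinates). Camera axes: x right, y up, looking along -z (the intrinsics and any distortion apply to the point x, -y, -z); pixel columns grow to the right and rows downward; lengths in m; the calibration is good to about 2 mm. A picture is of the moment at which its call begins: read the wrist's pose just before it. calibration takes no time and is no camera call; for the wrist camera it gives the pose at the moment of the call.
- env.sign_off(): hands the job in; it is judged then, once.
The state is a dict: "t": time; "q": joint angles; "dq": joint speeds; "tau": joint torques, N m; "ee_pos": TCP position; "tool_rot": TCP orientation; "ft_force": force on the tool from outside, world axes, zero at the start; "ft_torque": the same for the moment, N m; "gripper_width": opening from 0.0 (shut) to 1.0 (fully open); "grasp_force": force on a finger pad.
Only numpy, scipy, OpenCV 4.12 (cv2) and the standard library are available. Lean on these libraries where they do the work, as an engineer would, in place of code of your own. Each camera call takes 0.05 s, during which the arm holds its last target. There are 200 camera calls.

## Working session

There is one attempt and no reset: what is moved stays moved. The work goes in short steps, Python scripts to look and compute and a shell command to move; the robot and the scene stay as the last step left them, time stands still between calls to the robot, and variables do not carry over. Pictures are saved under pics/ and viewed, at most 10 in all, crops included, and the job is handed in when it is done.

```bash
mkdir -p pics; ls; python3 - <<'E'
from workcell import env
import cv2,numpy as np
s=env.read_state();print(s)
for n in("scene","side"):
    p,d=env.camera(n);cv2.imwrite(f"pics/{n}0.png",p[:,:,::-1]);np.savez(f"{n}0.npz",p=p,d=d)
    print(n,env.calibration(n))
E
```

```text
pics
{'t': 0.0, 'q': array([ 1.09791304,  0.47779444,  0.02236832,  1.55648187, -0.0115512 ,
        1.10927642, -0.08310292]), 'dq': array([-0.00111002,  0.00063974,  0.0004749 , -0.00067996,  0.00081116,
       -0.00187753,  0.00127706]), 'tau': array([-1.00034072e-06, -5.96456122e+01,  1.60791814e+00, -2.81199878e+01,
        1.24719847e-02,  9.38360958e-03,  2.42095304e-06]), 'ee_pos': array([ 0.24057197, -0.63003038,  0.2303172 ]), 'tool_rot': array([ 9.83415001e-01,  1.81367298e-01, -2.16902388e-04, -8.90021075e-04]), 'ft_force': array([ 1.29071647, -0.25888593,  0.31092492]), 'ft_torque': array([-0.0146637 ,  0.02272652, -0.06429432]), 'grasp_force': 0.0, 'gripper_width': 0.9996302236673412}
scene {'fx': 516.9798761179846, 'fy': 516.9798761179846, 'cx': 318.52886063080575, 'cy': 194.83941977169002, 'k1': 0.05059548137752618, 'world_from_camera': array([[-0.38748661, -0.70219229,  0.59731074,  1.28076353],
       [ 0.92167974, -0.30843201,  0.23532137,  0.25576484],
       [ 0.0189889 ,  0.64171309,  0.76670968,  1.25838985],
       [ 0.        ,  0.        ,  0.        ,  1.        ]])}
side {'fx': 382.3142897706353, 'fy': 382.3142897706353, 'cx': 322.4338816279461, 'cy': 199.26089928125816, 'k1': -0.08612890265476199, 'world_from_camera': array([[-0.79775671,  0.36257557, -0.48179164, -0.09388753],
       [-0.60292713, -0.49018135,  0.62944509,  0.71620235],
       [-0.00794387,  0.7926293 ,  0.60965211,  0.95429493],
       [ 0.        ,  0.        ,  0.        ,  1.        ]])}
```

View pics/scene0.png

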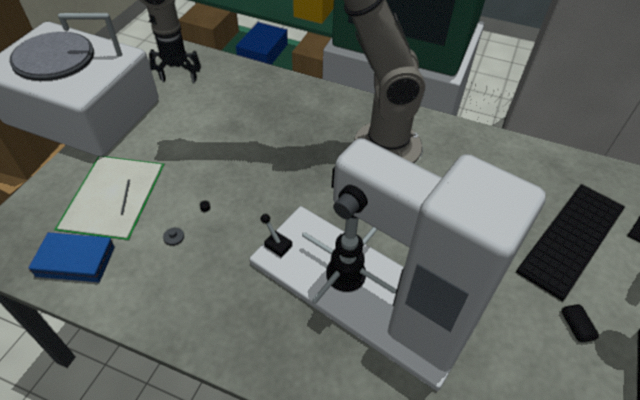

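View pics/side0.png

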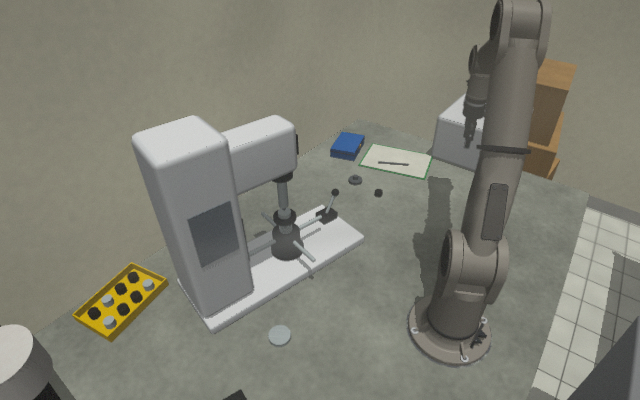

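Scene view: the tester stands front end to the left, with slab front corners near (303,207) and (251,260), hub at (347,272) and lever ball at (265,217). The side view has the ball at (335,192) and hub at (287,240). The bystanders lie away to the front, and the test block is at (280,335) in the side view. Next I measure with depth.

```bash
cat > h.py <<'E'
import numpy as np,cv2
from workcell import env
def rays(n,uv,cal=None):
    c=cal or env.calibration(n);uv=np.asarray(uv,float).reshape(-1,2)
    d=np.c_[(uv[:,0]-c["cx"])/c["fx"],(uv[:,1]-c["cy"])/c["fy"]];x=d.copy()
    for _ in range(8): x=d/(1+c["k1"]*(x**2).sum(1,keepdims=True))
    T=c["world_from_camera"]
    return T[:3,3],np.c_[x[:,0],-x[:,1],-np.ones(len(x))]@T[:3,:3].T
def plane(n,uv,z,cal=None):
    o,r=rays(n,uv,cal);return o+r*((z-o[2])/r[:,2])[:,None]
def cloud(n,d,cal=None):
    v,u=np.mgrid[:400,:640];o,r=rays(n,np.c_[u.ravel(),v.ravel()],cal)
    return (o+r*d.reshape(-1,1)).reshape(400,640,3)
def project(n,X,cal=None):
    c=cal or env.calibration(n);T=c["world_from_camera"];p=(np.atleast_2d(X)-T[:3,3])@T[:3,:3]
    x=np.c_[p[:,0],-p[:,1]]/-p[:,2:];x=x*(1+c["k1"]*(x**2).sum(1,keepdims=True))
    return x*[c["fx"],c["fy"]]+[c["cx"],c["cy"]]
E
python3 - <<'E'
from h import *
for n in("scene","side"):
    f=np.load(n+"0.npz");P=cloud(n,f["d"]);p=f["p"].astype(int)
    ok=f["d"]>0
    def rect(lo,hi):
        m=ok&(P[...,2]>lo)&(P[...,2]<hi)&(P[...,0]>.2)&(np.hypot(P[...,0],P[...,1])<1.3)&(p.min(2)>70)
        m=cv2.morphologyEx(m.astype(np.uint8),cv2.MORPH_OPEN,np.ones((3,3)))
        k,l,s,_=cv2.connectedComponentsWithStats(m);i=1+s[1:,4].argmax()
        q=P[l==i][:,:2].astype(np.float32);r=cv2.minAreaRect(q);print(n,lo,s[i],r,cv2.boxPoints(r).round(3).tolist())
    rect(.028,.043);rect(.54,.58)
a={"scene":(265,217),"side":(335,192)}
for n,uv in a.items():
    print(n,"ball",plane(n,uv,.135))
print("hub top",plane("scene",(347,262),.125))
for n,x in(("scene",(225,195,430,345)),("side",(235,170,375,300))):
    im=cv2.imread(f"pics/{n}0.png")[x[1]:x[3],x[0]:x[2]];cv2.imwrite(f"pics/{n}c.png",cv2.resize(im,None,fx=3.8,fy=3.8,interpolation=cv2.INTER_CUBIC))
E
```

```text
scene 0.028 [ 250  207   90   93 4029] ((0.5278840661048889, -0.07683460414409637), (0.22173474729061127, 0.2419106811285019), 75.81097412109375) [[0.382999986410141, -0.1550000011920929], [0.6179999709129333, -0.21400000154972076], [0.671999990940094, 0.0010000000474974513], [0.43799999356269836, 0.05999999865889549]]
scene 0.54 [ 420  154  125  104 7832] ((0.6223358511924744, 0.31186825037002563), (0.1761867105960846, 0.17848742008209229), 76.52998352050781) [[0.5149999856948853, 0.24699999392032623], [0.6890000104904175, 0.20499999821186066], [0.7300000190734863, 0.37700000405311584], [0.5559999942779541, 0.4180000126361847]]
side 0.028 [ 202  217  162  113 4395] ((0.5399040579795837, 0.11605456471443176), (0.5980064868927002, 0.17572267353534698), 76.61422729492188) [[0.38499999046325684, -0.15399999916553497], [0.5559999942779541, -0.19499999284744263], [0.6949999928474426, 0.3869999945163727], [0.5239999890327454, 0.4269999861717224]]
side 0.54 [ 132  115   97   56 3294] ((0.6197836995124817, 0.31596651673316956), (0.17190825939178467, 0.17764973640441895), 76.71761322021484) [[0.5139999985694885, 0.2529999911785126], [0.6859999895095825, 0.21199999749660492], [0.7260000109672546, 0.3790000081062317], [0.5529999732971191, 0.41999998688697815]]
scene ball [[ 0.53697549 -0.19220049  0.135     ]]
side ball [[ 0.54304848 -0.19085077  0.135     ]]
hub top [[0.57652284 0.06273509 0.125     ]]
```

View pics/scenec.png

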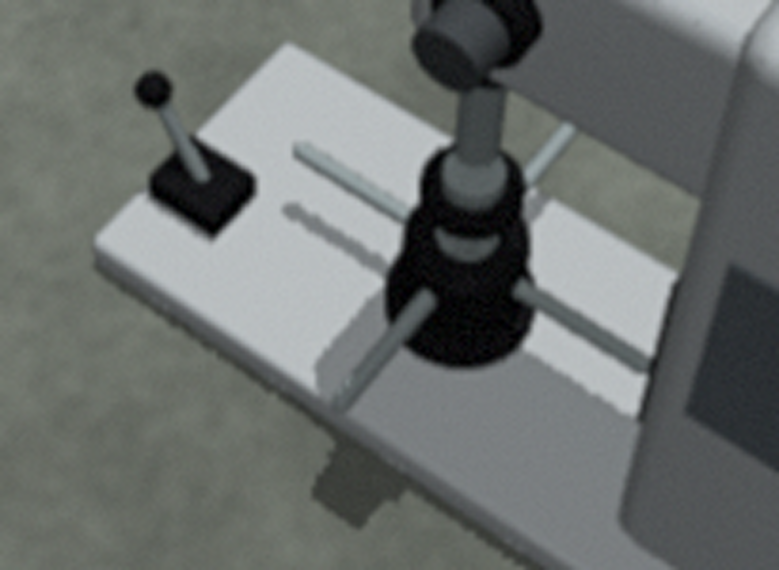

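View pics/sidec.png

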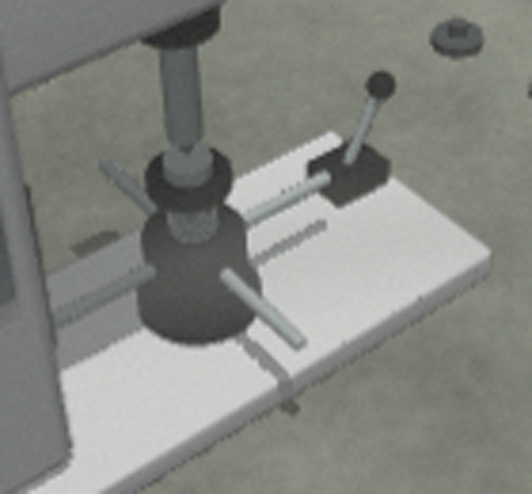

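The enlarged crops show one spoke pointing to the machine's front (end at scene (303,234), side (321,217)) and one towards the robot (side (314,260)). Slab and column agree on yaw ≈ 76.5° and axis ≈ (0.559, 0.061). I still need the spoke angle and the wrist camera's position.

```bash
cat >> h.py <<'E'
from scipy.spatial.transform import Rotation as Ro
A=np.array([.5588,.0607]);YAW=np.radians(76.55)
EX=np.array([np.cos(YAW),np.sin(YAW)]);EY=np.array([-EX[1],EX[0]])
def m2w(x,y): return A+x*EX+y*EY
def w2m(p): d=np.asarray(p)[...,:2]-A; return np.stack([d@EX,d@EY],-1)
def pol(r,deg): return m2w(r*np.cos(np.radians(deg)),r*np.sin(np.radians(deg)))
def toolyaw():
    X=Ro.from_quat(env.read_state()["tool_rot"]).as_matrix()[:,0];return np.degrees(np.arctan2(X[1],X[0]))-np.degrees(YAW)
def need(r,deg,z):
    s=env.read_state();D=np.r_[pol(r,deg),z]-s["ee_pos"];return Ro.from_quat(s["tool_rot"]).inv().apply(D)/.04
def rep():
    s=env.read_state();m=w2m(s["ee_pos"]);a=np.degrees(np.arctan2(m[1],m[0]))
    f=s["ft_force"];u=np.radians(a-90)+YAW
    print("t %.2f r %.4f ang %.1f z %.4f toolx(mach) %.1f Ftan %.1f |F| %.1f F %s w %.2f q7 %.2f"%(s["t"],np.hypot(*m),a,s["ee_pos"][2],toolyaw()%360,-(f[0]*np.cos(u)+f[1]*np.sin(u)),np.linalg.norm(f),f.round(1),s["gripper_width"],s["q"][6]))
E
python3 - <<'E'
from h import *
for n,uv in(("scene",(302.6,234.5)),("scene",(394.7,291)),("side",(321.3,217.4)),("side",(313.9,260.3)),("scene",(314.5,302)),("side",(262.5,213.2))):
    m=w2m(plane(n,uv,.1)[0]);print(n,uv,np.hypot(*m).round(4),np.degrees(np.arctan2(m[1],m[0])).round(1))
s=env.read_state();T=env.calibration("wrist")["world_from_camera"]
R=Ro.from_quat(s["tool_rot"])
print("cam in tool",R.inv().apply(T[:3,3]-s["ee_pos"]),R.inv().apply(-T[:3,2]))
rep();print(need(.125,193,.23),need(.125,193,.085))
E
```

```text
scene (302.6, 234.5) 0.149 -179.0
scene (394.7, 291) 0.1433 -0.5
side (321.3, 217.4) 0.1468 179.1
side (313.9, 260.3) 0.1439 90.7
scene (314.5, 302) 0.1479 -90.3
side (262.5, 213.2) 0.1481 -91.1
cam in tool [ 0.0671761   0.00018312 -0.14355594] [-0.27098621  0.00148219  0.96258209]
t 0.10 r 0.7606 ang 168.7 z 0.2304 toolx(mach) 304.4 Ftan -0.0 |F| 1.2 F [-0.4 -0.8  0.8] w 1.00 q7 -0.08
[ 12.45501413 -10.38461045   0.02640709] [ 12.45541392 -10.37875417   3.65140234]
```

```bash
R='[1,[0,0,0],-1]'; python3 -m jog '[[1,[0,0,0],-1],[1,[0,0,0],-1],[1,[0,0,0],-1],[1,[0,0,0],-1],[1,[0,0,0],-1],[1,[0,0,0],-1],[1,[0,0,0],-1],[1,[0,0,0],-1],[1,[0,0,0],-1],[1,[0,0,0],-1],[1,[0,0,0],-1],[1,[0,0,0],-1]]'
python3 -m jog '[[1,[0,0,0],-1],[1,[0,0,0],-1],[1,[0,0,0],-1],[1,[0,0,0],-1],[1,[0,0,0],-1],[1,[0,0,0],-1],[1,[0,0,0],-1],[1,[0,0,0],-1],[1,[0,0,0],-1],[1,[0,0,0],-1],[1,[0,0,0],-1],[1,[0,0,0],-1]]'
python3 -c "
from h import *
rep();print(need(.125,194,.23))"
```

```text
t: 1.6
ee_pos: [0.2406, -0.6303, 0.2307]
tool_rot: [0.708, 0.706, 0.0, -0.001]
ft_force: [-0.3, 0.6, 0.6]
gripper_width: -0.002
grasp_force: 0.0
t: 3.1
ee_pos: [0.2406, -0.6303, 0.2307]
tool_rot: [0.186, 0.983, 0.0, -0.0]
ft_force: [0.8, 0.2, 0.6]
gripper_width: 0.001
grasp_force: 0.0
t 3.10 r 0.7608 ang 168.7 z 0.2307 toolx(mach) 82.0 Ftan 0.7 |F| 1.0 F [0.8 0.2 0.6] w 0.00 q7 2.11
[-2.27012331 16.08909378  0.02759356]
```

```bash
python3 -m jog '[[1,[-0.14,0.5,0],0],[1,[-0.14,1,0],0],[1,[-0.14,1,0],0],[1,[-0.14,1,0],0],[1,[-0.14,1,0],0],[1,[-0.14,1,0],0],[1,[-0.14,1,0],0],[1,[-0.14,1,0],0],[1,[-0.14,1,0],0],[1,[-0.14,1,0],0],[1,[-0.14,1,0],0],[1,[-0.14,1,0],0]]'
python3 -m jog '[[1,[-0.14,1,0],0],[1,[-0.14,1,0],0],[1,[-0.14,1,0],0],[1,[-0.14,1,0],0],[1,[0,0.5,0],-0.7],[1,[0,0,0],-0.7],[1,[0,0,0],0]]'
python3 -c "
from h import *
rep();print(need(.125,194,.087))
p,d=env.camera('wrist');cv2.imwrite('pics/w1.png',p[:,:,::-1])"
```

```text
t: 4.6
ee_pos: [0.4729, -0.2247, 0.2313]
tool_rot: [0.188, 0.982, 0.0, -0.0]
ft_force: [0.4, -0.8, -0.9]
gripper_width: 0.002
grasp_force: 0.0
t: 5.48
ee_pos: [0.5589, -0.0684, 0.231]
tool_rot: [0.118, 0.993, -0.0, -0.0]
ft_force: [0.3, 1.2, -0.6]
gripper_width: -0.001
grasp_force: 0.0
t 5.47 r 0.1291 ang -166.5 z 0.2310 toolx(mach) 89.9 Ftan 0.3 |F| 1.4 F [ 0.3  1.2 -0.6] w -0.00 q7 1.08
[-0.00505085  0.10891102  3.60012762]
```

View pics/w1.png

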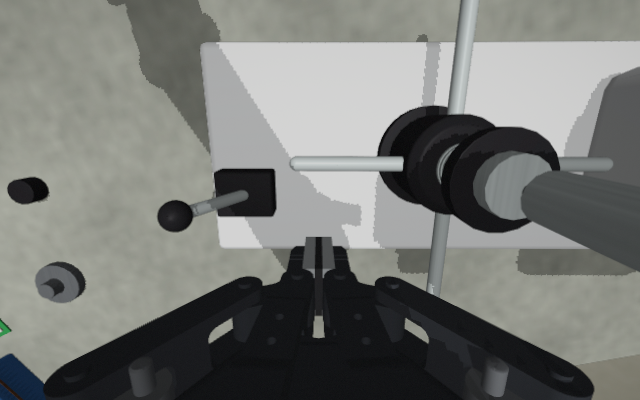

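The picture shows the front spoke (columns 295–400, row 163) ahead of the shut fingers at (318,240), and the lever ball at (175,215) is clear. I'll descend behind the spoke and make contact gently.

```bash
python3 -m jog '[[1,[0,0.05,0.5],0],[1,[0,0,0.8],0],[1,[0,0,0.8],0],[1,[0,0,0.8],0],[1,[0,0,0.7],0],[1,[0,0,0],0],[1,[0.1,0,0],0],[1,[0.1,0,0],0],[1,[0.08,0,0],0]]'
python3 -c "
from h import *
rep()"
python3 -m jog '[[1,[0.08,0,0],0],[1,[0.08,0,0],0.2],[1,[0.08,-0.01,0],0.25],[1,[0.08,-0.01,0],0.25]]'
python3 -c "
from h import *
rep()"
```

```text
t: 6.65
ee_pos: [0.5494, -0.0639, 0.0882]
tool_rot: [0.118, 0.993, -0.0, 0.001]
ft_force: [-0.8, -0.4, 0.1]
gripper_width: -0.0
grasp_force: 0.0
t 6.65 r 0.1250 ang -170.9 z 0.0882 toolx(mach) 89.9 Ftan -0.7 |F| 0.9 F [-0.8 -0.4  0.1] w -0.00 q7 0.93
t: 7.15
ee_pos: [0.5402, -0.0626, 0.0884]
tool_rot: [0.154, 0.988, 0.0, 0.004]
ft_force: [10.1, -3.3, -7.0]
gripper_width: 0.001
grasp_force: 5.2
t 7.15 r 0.1247 ang -175.1 z 0.0884 toolx(mach) 85.8 Ftan 10.5 |F| 12.7 F [10.1 -3.3 -7. ] w 0.00 q7 0.86
```

```bash
python3 -m jog '[[1,[0.1,-0.01,0],0.3],[1,[0.12,-0.015,0],0.4],[1,[0.16,-0.018,0],0.5],[1,[0.16,-0.018,0],0.5],[1,[0.16,-0.018,0],0.5],[1,[0.16,-0.018,0],0.5]]'
python3 -c "
from h import *
rep()"
python3 -m jog '[[1,[0.16,-0.018,0],0.5],[1,[0.16,-0.018,0],0.5],[1,[0.16,-0.018,0],0.5],[1,[0.16,-0.018,0],0.5],[1,[0.16,-0.018,0],0.5],[1,[0.16,-0.018,0],0.5]]'
python3 -c "
from h import *
rep()"
```

```text
t: 7.9
ee_pos: [0.5073, -0.0521, 0.0884]
tool_rot: [0.286, 0.958, 0.001, 0.004]
ft_force: [10.0, -3.2, -7.1]
gripper_width: 0.001
grasp_force: 5.2
t 7.90 r 0.1240 ang 168.9 z 0.0884 toolx(mach) 70.2 Ftan 10.4 |F| 12.7 F [10.  -3.2 -7.1] w 0.00 q7 0.61
t: 8.65
ee_pos: [0.4758, -0.0308, 0.0886]
tool_rot: [0.426, 0.905, 0.002, 0.004]
ft_force: [9.7, -5.6, -4.1]
gripper_width: 0.002
grasp_force: 5.2
t 8.65 r 0.1235 ang 151.2 z 0.0886 toolx(mach) 53.0 Ftan 11.0 |F| 12.0 F [ 9.7 -5.6 -4.1] w 0.00 q7 0.31
```

```bash
python3 -m jog '[[1,[0.16,-0.022,0],0.5],[1,[0.16,-0.022,0],0.5],[1,[0.16,-0.022,0],0.5],[1,[0.16,-0.022,0],0.5],[1,[0.16,-0.022,0],0.5],[1,[0.16,-0.022,0],0.5],[1,[0.16,-0.022,0],0.5],[1,[0.16,-0.022,0],0.5],[1,[0.16,-0.022,0],0.5]]'
python3 -c "
from h import *
rep()"
python3 -m jog '[[1,[0.16,-0.022,0],0.5],[1,[0.16,-0.022,0],0.5],[1,[0.16,-0.022,0],0.5],[1,[0.16,-0.022,0],0.5],[1,[0.16,-0.022,0],0.5],[1,[0.16,-0.022,0],0.5],[1,[0.16,-0.022,0],0.5]]'
python3 -c "
from h import *
rep()"
```

```text
t: 9.78
ee_pos: [0.4423, 0.0153, 0.0892]
tool_rot: [0.617, 0.787, 0.002, 0.004]
ft_force: [7.7, -7.7, 2.6]
gripper_width: 0.0
grasp_force: 5.1
t 9.78 r 0.1250 ang 124.7 z 0.0892 toolx(mach) 27.2 Ftan 10.0 |F| 11.2 F [ 7.7 -7.7  2.6] w 0.00 q7 -0.20
t: 10.65
ee_pos: [0.4296, 0.0582, 0.0884]
tool_rot: [0.745, 0.667, 0.001, 0.002]
ft_force: [4.7, -10.8, 2.5]
gripper_width: 0.002
grasp_force: 4.8
t 10.65 r 0.1292 ang 104.6 z 0.0884 toolx(mach) 7.1 Ftan 10.9 |F| 12.1 F [  4.7 -10.8   2.5] w 0.00 q7 -0.61
```

```bash
python3 -m jog '[[1,[-0.2,0,0],0],[1,[-0.2,0,-0.2],0],[1,[0,0,-1],0],[1,[-0.32,0.1,0],-1],[1,[-0.32,0.1,0],-1],[1,[-0.32,0.1,0],-1],[1,[-0.32,0.1,0],-1],[1,[-0.32,0.1,0],-1],[1,[-0.32,0.1,0],-1],[1,[-0.32,0.1,0],-1],[1,[-0.32,0.1,0],-1]]'
python3 -m jog '[[1,[-0.32,0.1,0],-1],[1,[-0.32,0.1,0],-1],[1,[-0.32,0.1,0],-1],[1,[-0.32,0.1,0],-1],[1,[-0.32,0.1,0],-1],[1,[-0.32,0.1,0],-1],[1,[-0.32,0.1,0],-1],[1,[-0.22,0.07,0],-0.7],[1,[0,0,0],0]]'
python3 -c "
from h import *
rep();print(need(.131,202,.088))"
```

```text
t: 12.02
ee_pos: [0.4798, -0.0452, 0.1357]
tool_rot: [0.423, 0.906, -0.0, -0.0]
ft_force: [0.5, -0.7, 0.4]
gripper_width: -0.002
grasp_force: 0.0
t: 13.15
ee_pos: [0.5778, -0.0684, 0.1355]
tool_rot: [0.054, 0.999, 0.0, -0.0]
ft_force: [-0.6, 0.6, -0.7]
gripper_width: 0.0
grasp_force: 0.0
t 13.15 r 0.1304 ang -158.2 z 0.1355 toolx(mach) 97.3 Ftan -0.5 |F| 1.1 F [-0.6  0.6 -0.7] w 0.00 q7 1.14
[-0.01458525 -0.0114893   1.18796979]
```

```bash
python3 -m jog '[[1,[0,0,0.5],0],[1,[0,0,0.68],0],[1,[0,0,0],0],[1,[0.1,0,0],0],[1,[0.1,0,0],0],[1,[0.09,0,0],0],[1,[0.08,0,0],0],[1,[0.08,-0.01,0],0.25],[1,[0.08,-0.01,0],0.25],[1,[0.12,-0.015,0],0.4],[1,[0.16,-0.02,0],0.5]]'
python3 -c "
from h import *
rep()"
python3 -m jog '[[1,[0.16,-0.02,0],0.5],[1,[0.16,-0.02,0],0.5],[1,[0.16,-0.02,0],0.5],[1,[0.16,-0.02,0],0.5]]'
python3 -c "
from h import *
rep()"
python3 -m jog '[[1,[0.16,-0.02,0],0.5],[1,[0.16,-0.02,0],0.5],[1,[0.16,-0.02,0],0.5],[1,[0.16,-0.02,0],0.5]]'
python3 -c "
from h import *
rep()"
```

```text
t: 14.52
ee_pos: [0.5488, -0.0664, 0.0888]
tool_rot: [0.125, 0.992, 0.001, 0.004]
ft_force: [10.0, -1.3, -7.6]
gripper_width: -0.002
grasp_force: 5.0
t 14.53 r 0.1275 ang -171.0 z 0.0888 toolx(mach) 89.1 Ftan 10.1 |F| 12.6 F [10.  -1.3 -7.6] w -0.00 q7 0.97
t: 15.02
ee_pos: [0.5236, -0.0615, 0.0888]
tool_rot: [0.223, 0.975, 0.001, 0.004]
ft_force: [10.9, -1.9, -7.6]
gripper_width: 0.001
grasp_force: 5.0
t 15.03 r 0.1272 ang 177.4 z 0.0888 toolx(mach) 77.7 Ftan 11.0 |F| 13.4 F [10.9 -1.9 -7.6] w 0.00 q7 0.79
t: 15.52
ee_pos: [0.5001, -0.0517, 0.089]
tool_rot: [0.319, 0.948, 0.001, 0.004]
ft_force: [10.5, -3.0, -6.3]
gripper_width: 0.003
grasp_force: 4.9
t 15.53 r 0.1268 ang 165.9 z 0.0890 toolx(mach) 66.2 Ftan 10.7 |F| 12.6 F [10.5 -3.  -6.3] w 0.00 q7 0.60
```

```bash
python3 -m jog '[[1,[0.16,-0.02,0],0.5],[1,[0.16,-0.02,0],0.5],[1,[0.16,-0.02,0],0.5],[1,[0.16,-0.02,0],0.5]]'
python3 -c "
from h import *
rep()"
python3 -m jog '[[1,[0.16,-0.02,0],0.5],[1,[0.16,-0.02,0],0.5],[1,[0.16,-0.02,0],0.5],[1,[0.16,-0.02,0],0.5]]'
python3 -c "
from h import *
rep()"

```

```text
t: 16.02
ee_pos: [0.4791, -0.0374, 0.0892]
tool_rot: [0.413, 0.911, 0.002, 0.004]
ft_force: [10.4, -4.7, -5.8]
gripper_width: -0.001
grasp_force: 4.9
t 16.02 r 0.1264 ang 154.3 z 0.0892 toolx(mach) 54.7 Ftan 11.0 |F| 12.8 F [10.4 -4.7 -5.8] w -0.00 q7 0.39
t: 16.52
ee_pos: [0.4613, -0.0192, 0.0893]
tool_rot: [0.502, 0.865, 0.002, 0.004]
ft_force: [9.5, -5.3, -6.2]
gripper_width: 0.0
grasp_force: 5.0
t 16.52 r 0.1261 ang 142.8 z 0.0893 toolx(mach) 43.2 Ftan 10.1 |F| 12.6 F [ 9.5 -5.3 -6.2] w 0.00 q7 0.18
```

```bash
python3 -m jog '[[1,[0.16,-0.02,0],0.5],[1,[0.16,-0.02,0],0.5],[1,[0.16,-0.02,0],0.5],[1,[0.16,-0.02,0],0.5]]'
python3 -c "
from h import *
rep()"
python3 -m jog '[[1,[0.16,-0.02,0],0.5],[1,[0.16,-0.02,0],0.5],[1,[0.16,-0.02,0],0.5]]'
python3 -c "
from h import *
rep()"

```

```text
t: 17.02
ee_pos: [0.4474, 0.002, 0.0894]
tool_rot: [0.586, 0.81, 0.002, 0.004]
ft_force: [10.3, -6.7, -3.2]
gripper_width: -0.002
grasp_force: 5.3
t 17.02 r 0.1259 ang 131.2 z 0.0894 toolx(mach) 31.7 Ftan 10.7 |F| 12.7 F [10.3 -6.7 -3.2] w -0.00 q7 -0.05
t: 17.4
ee_pos: [0.4398, 0.0194, 0.0895]
tool_rot: [0.645, 0.764, 0.002, 0.003]
ft_force: [9.7, -10.2, 0.1]
gripper_width: 0.0
grasp_force: 5.5
t 17.40 r 0.1260 ang 122.6 z 0.0895 toolx(mach) 23.1 Ftan 12.9 |F| 14.1 F [  9.7 -10.2   0.1] w 0.00 q7 -0.23
```

```bash
cat >> h.py <<'E'
def fx():
    s=env.read_state();f=Ro.from_quat(s["tool_rot"]).inv().apply(s["ft_force"]);m=w2m(s["ee_pos"])
    a=np.radians(toolyaw()+90);R=m@[np.cos(a),np.sin(a)]
    print("tool F",f.round(1),"radius",R.round(4),"equiv@125 %.2f"%(-f[0]*R/.125))
E
python3 -m jog '[[1,[0.16,-0.02,0],0.5],[1,[0.16,-0.02,0],0.5]]'
python3 -c "
from h import *
rep();fx()"
python3 -m jog '[[1,[0.16,-0.02,0],0.5],[1,[0.13,-0.018,0],0.4]]'
python3 -c "
from h import *
rep();fx()"

```

```text
t: 17.65
ee_pos: [0.4358, 0.0314, 0.0894]
tool_rot: [0.683, 0.731, 0.002, 0.003]
ft_force: [8.0, -11.5, 0.8]
gripper_width: -0.001
grasp_force: 5.7
t 17.65 r 0.1264 ang 116.8 z 0.0894 toolx(mach) 17.4 Ftan 13.1 |F| 14.0 F [  8.  -11.5   0.8] w -0.00 q7 -0.35
tool F [-12.1   7.2  -0.7] radius 0.1247 equiv@125 12.03
t: 17.9
ee_pos: [0.4334, 0.0427, 0.0893]
tool_rot: [0.715, 0.699, 0.001, 0.003]
ft_force: [7.7, -13.3, 2.1]
gripper_width: -0.001
grasp_force: 5.8
t 17.90 r 0.1267 ang 111.6 z 0.0893 toolx(mach) 12.2 Ftan 14.2 |F| 15.5 F [  7.7 -13.3   2.1] w -0.00 q7 -0.45
tool F [-13.1   8.   -2. ] radius 0.125 equiv@125 13.12
```

```bash

python3 -m jog '[[1,[0.13,-0.018,0],0.4],[1,[0.13,-0.018,0],0.4]]'
python3 -c "
from h import *
rep();fx()"
python3 -m jog '[[1,[0.13,-0.018,0],0.4]]'
python3 -c "
from h import *
rep();fx()"

```

```text
t: 18.15
ee_pos: [0.432, 0.0527, 0.0892]
tool_rot: [0.742, 0.67, 0.001, 0.003]
ft_force: [5.7, -12.0, 3.1]
gripper_width: 0.002
grasp_force: 6.0
t 18.15 r 0.1270 ang 107.1 z 0.0892 toolx(mach) 7.6 Ftan 12.3 |F| 13.6 F [  5.7 -12.    3.1] w 0.00 q7 -0.55
tool F [-11.3   6.9  -3.1] radius 0.1253 equiv@125 11.35
t: 18.27
ee_pos: [0.4317, 0.0578, 0.0892]
tool_rot: [0.756, 0.655, 0.001, 0.003]
ft_force: [5.8, -13.4, 2.7]
gripper_width: 0.0
grasp_force: 6.0
t 18.27 r 0.1271 ang 104.8 z 0.0892 toolx(mach) 5.3 Ftan 13.6 |F| 14.9 F [  5.8 -13.4   2.7] w 0.00 q7 -0.60
tool F [-12.5   7.7  -2.6] radius 0.1254 equiv@125 12.51
```

```bash

python3 -c "
from h import *
for i in range(4): fx();env.camera('side')
p,d=env.camera('side')
cv2.imwrite('pics/s2.png',cv2.resize(p[150:270,235:345,::-1],None,fx=5,fy=5,interpolation=cv2.INTER_CUBIC))
"
python3 -m jog '[[1,[0.1,-0.014,0],0.3]]' >/dev/null
python3 -c "
from h import *
rep();fx()"
python3 -m jog '[[1,[0.1,-0.014,0],0.3]]'>/dev/null
python3 -c "
from h import *
rep();fx()"

```

```text
tool F [-12.5   7.7  -2.6] radius 0.1254 equiv@125 12.51
tool F [-10.3   7.2  -2.4] radius 0.1258 equiv@125 10.36
tool F [-8.   5.3 -1.7] radius 0.1263 equiv@125 8.04
tool F [-7.9  4.9 -2.6] radius 0.1266 equiv@125 8.02
t 18.65 r 0.1284 ang 103.1 z 0.0888 toolx(mach) 3.6 Ftan 12.9 |F| 14.8 F [  5.  -12.9   5.3] w 0.01 q7 -0.63
tool F [-11.9   7.1  -5.2] radius 0.1266 equiv@125 12.06
t 18.77 r 0.1283 ang 101.3 z 0.0888 toolx(mach) 1.9 Ftan 12.6 |F| 14.1 F [  4.8 -12.8   3.4] w -0.00 q7 -0.67
tool F [-11.6   7.2  -3.4] radius 0.1266 equiv@125 11.75
```

View pics/s2.png

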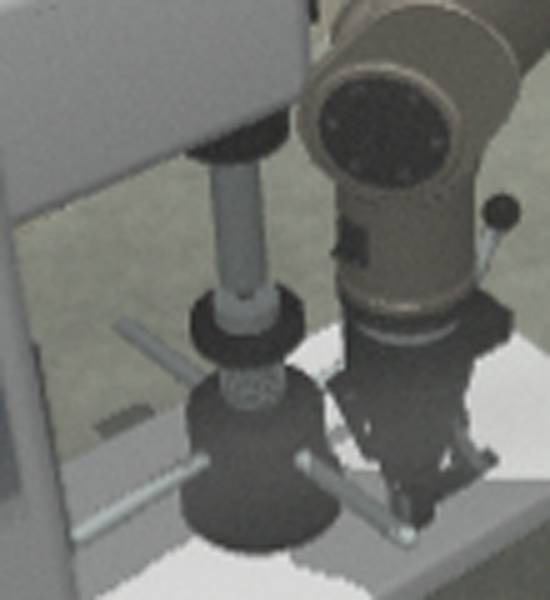

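```bash

python3 -c "
from h import *
m=w2m(plane('side',(317.2,257.4),.1)[0]);print(np.degrees(np.arctan2(m[1],m[0])),np.hypot(*m))"
python3 -m jog '[[1,[0.16,-0.02,0],0.5],[1,[0.16,-0.02,0],0.5]]' >/dev/null
python3 -c "
from h import *
rep();fx();print(env.read_state()['grasp_force'])"

```

```text
96.87039470230408 0.141872674897771
t 19.02 r 0.1281 ang 95.7 z 0.0888 toolx(mach) 356.1 Ftan 13.9 |F| 16.2 F [  5.2 -14.7   4.5] w 0.00 q7 -0.79
tool F [-12.5   9.3  -4.4] radius 0.1263 equiv@125 12.63
6.2695616483688354
```

```bash
cat >> h.py <<'E'
def tq():
    s=env.read_state();d=s["ee_pos"][:2]-A;f=s["ft_force"]
    c=d[0]*f[1]-d[1]*f[0];M=s["ft_torque"][2];print("axis torque on tool: rxF %.3f Mz %.3f sum %.3f (+=resists cw?) spoke %.1f"%(c,M,c+M,(toolyaw()+90)%360),"ftq",s["ft_torque"].round(2))
E
python3 -c "
from h import *
tq()"
python3 -m jog '[[1,[0.16,-0.02,0],0.5]]' >/dev/null
python3 -c "
from h import *
rep();fx();tq();print(env.read_state()['grasp_force'])"

```

```text
axis torque on tool: rxF 1.777 Mz -0.100 sum 1.677 (+=resists cw?) spoke 86.1 ftq [-3.11 -1.1  -0.1 ]
t 19.15 r 0.1285 ang 93.0 z 0.0886 toolx(mach) 353.2 Ftan 13.2 |F| 14.5 F [  2.2 -13.8   4.1] w 0.00 q7 -0.85
tool F [-12.2   6.8  -4. ] radius 0.1267 equiv@125 12.36
axis torque on tool: rxF 1.691 Mz -0.076 sum 1.615 (+=resists cw?) spoke 83.2 ftq [-2.96 -0.51 -0.08]
6.4125072956085205
```

```bash
python3 -m jog '[[1,[-0.2,0.02,0],0],[1,[-0.2,0.02,-0.2],0],[1,[0,0,-1],0],[1,[-0.32,0.1,0],-1],[1,[-0.32,0.1,0],-1],[1,[-0.32,0.1,0],-1],[1,[-0.32,0.1,0],-1],[1,[-0.32,0.1,0],-1],[1,[-0.32,0.1,0],-1],[1,[-0.32,0.1,0],-1],[1,[-0.32,0.1,0],-1]]'>/dev/null
python3 -m jog '[[1,[-0.32,0.1,0],-1],[1,[-0.32,0.1,0],-1],[1,[-0.32,0.1,0],-1],[1,[-0.32,0.1,0],-1],[1,[-0.32,0.1,0],-1],[1,[-0.32,0.1,0],-1],[1,[-0.32,0.1,0],-1],[1,[-0.22,0.07,0],-0.7],[1,[0,0,0],0]]'
python3 -c "
from h import *
rep();fx();tq()
p,d=env.camera('side')
m=w2m(plane('side',project('side',[.5,0,.1]),.1)[0])
cv2.imwrite('pics/s3.png',cv2.resize(p[150:270,235:345,::-1],None,fx=5,fy=5,interpolation=cv2.INTER_CUBIC))"
```

```text
t: 21.65
ee_pos: [0.5482, -0.0732, 0.1364]
tool_rot: [0.173, 0.985, 0.0, 0.0]
ft_force: [-0.3, -0.0, -0.0]
gripper_width: -0.005
grasp_force: 0.0
t 21.65 r 0.1343 ang -171.1 z 0.1364 toolx(mach) 83.5 Ftan -0.3 |F| 0.3 F [-0.3 -0.  -0. ] w -0.01 q7 1.00
tool F [ 0.3 -0.1  0. ] radius 0.1295 equiv@125 -0.28
axis torque on tool: rxF -0.040 Mz 0.030 sum -0.009 (+=resists cw?) spoke 173.5 ftq [-0.02  0.01  0.03]
```

View pics/s3.png

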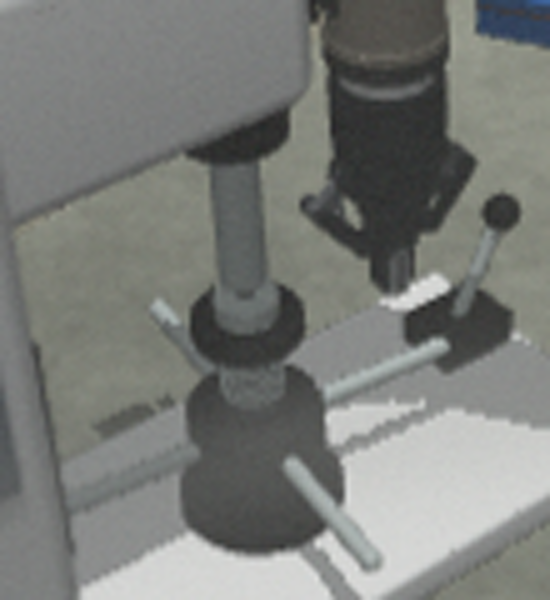

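The specimen looks up at the indenter tip, and the front spoke is clear and ahead of the raised fingers. I'll descend behind it and finish in small pushes.

```bash
python3 -m jog '[[1,[0,0.08,0.5],0],[1,[0,0,0.68],0],[1,[0,0,0],0],[1,[0.1,0,0],0],[1,[0.1,0,0],0],[1,[0.09,0,0],0],[1,[0.08,0,0],0]]'
python3 -c "
from h import *
rep();tq()"
python3 -m jog '[[1,[0.08,-0.01,0],0.2],[1,[0.08,-0.01,0],0.25]]'>/dev/null
python3 -c "
from h import *
rep();fx();tq()"
```

```text
t: 22.58
ee_pos: [0.5352, -0.065, 0.0894]
tool_rot: [0.173, 0.985, -0.0, 0.0]
ft_force: [-0.2, 1.0, 0.1]
gripper_width: -0.005
grasp_force: 0.0
t 22.57 r 0.1279 ang -177.2 z 0.0894 toolx(mach) 83.6 Ftan -0.4 |F| 1.1 F [-0.2  1.   0.1] w -0.00 q7 0.95
axis torque on tool: rxF -0.052 Mz -0.053 sum -0.105 (+=resists cw?) spoke 173.6 ftq [-0.02  0.06 -0.05]
t 22.82 r 0.1282 ang -178.0 z 0.0899 toolx(mach) 80.9 Ftan 13.4 |F| 16.4 F [12.7 -4.9 -9.2] w -0.00 q7 0.90
tool F [-13.6   0.3   9.3] radius 0.1258 equiv@125 13.64
axis torque on tool: rxF 1.723 Mz 0.050 sum 1.773 (+=resists cw?) spoke 170.9 ftq [-1.02 -2.88  0.05]
```

```bash
for i in 1; do python3 -m jog '[[1,[0.1,-0.012,0],0.3]]'>/dev/null
python3 -c "
from h import *
rep();tq()"; done
python3 -m jog '[[1,[0.1,-0.012,0],0.3]]'>/dev/null
python3 -c "
from h import *
rep();tq()"
python3 -m jog '[[1,[0.1,-0.012,0],0.3]]'>/dev/null
python3 -c "
from h import *
rep();tq()"
```

```text
t 22.95 r 0.1281 ang -179.6 z 0.0899 toolx(mach) 79.1 Ftan 13.5 |F| 16.3 F [13.  -3.6 -9.2] w -0.00 q7 0.88
axis torque on tool: rxF 1.727 Mz -0.049 sum 1.678 (+=resists cw?) spoke 169.1 ftq [-1.03 -2.79 -0.05]
t 23.07 r 0.1280 ang 178.6 z 0.0899 toolx(mach) 77.4 Ftan 15.4 |F| 18.7 F [ 14.4  -5.7 -10.4] w 0.00 q7 0.85
axis torque on tool: rxF 1.970 Mz 0.044 sum 2.014 (+=resists cw?) spoke 167.4 ftq [-1.17 -2.82  0.04]
t 23.20 r 0.1279 ang 176.8 z 0.0899 toolx(mach) 75.7 Ftan 14.9 |F| 17.8 F [13.8 -5.8 -9.7] w 0.00 q7 0.82
axis torque on tool: rxF 1.902 Mz -0.014 sum 1.888 (+=resists cw?) spoke 165.7 ftq [-1.25 -2.8  -0.01]
```

```bash
python3 -m jog '[[1,[0.1,-0.012,0],0.3]]'>/dev/null
python3 -c "
from h import *
rep();tq()"
python3 -m jog '[[1,[0.08,-0.01,0],0.25]]'>/dev/null
python3 -c "
from h import *
rep();tq()"
```

```text
t 23.32 r 0.1278 ang 175.0 z 0.0899 toolx(mach) 73.9 Ftan 14.6 |F| 17.3 F [13.4 -5.8 -9.2] w 0.00 q7 0.79
axis torque on tool: rxF 1.862 Mz 0.064 sum 1.926 (+=resists cw?) spoke 163.9 ftq [-1.34 -2.86  0.06]
t 23.45 r 0.1278 ang 173.6 z 0.0899 toolx(mach) 72.5 Ftan 14.6 |F| 17.9 F [ 13.1  -6.6 -10.2] w -0.00 q7 0.77
axis torque on tool: rxF 1.862 Mz 0.051 sum 1.914 (+=resists cw?) spoke 162.5 ftq [-1.45 -2.83  0.05]
```

Push torque is now ≈1.92 N·m (about 15.4 N at 125 mm), against about 1.2–1.3 running free, so I stop turning. Next I retreat, lift and go round to the front of the lever.

```bash
python3 -m jog '[[1,[-0.15,0,0],0],[1,[-0.25,0,-0.2],0],[1,[0,0,-0.8],0],[1,[0,0,-1],0],[1,[0,0,-1],0],[1,[0,0,-0.4],-1],[1,[0,0,0],-1],[1,[0,0,0],-1],[1,[0,0,0],0]]'
python3 -c "
from h import *
rep();s=env.read_state()
print(Ro.from_quat(s['tool_rot']).inv().apply(np.r_[m2w(-.3,-.04),.118]-s['ee_pos'])/.04)"
```

```text
t: 24.58
ee_pos: [0.5245, -0.0656, 0.2253]
tool_rot: [0.119, 0.993, 0.0, -0.0]
ft_force: [0.6, -0.1, 0.0]
gripper_width: 0.002
grasp_force: 0.0
t 24.57 r 0.1309 ang 178.2 z 0.2253 toolx(mach) 89.8 Ftan 0.6 |F| 0.6 F [ 0.6 -0.1  0. ] w 0.00 q7 1.18
[-1.11355627 -4.22734673  2.68211101]
```

```bash
python3 -m jog '[[1,[-0.16,-0.6,0],0],[1,[-0.16,-0.6,0],0],[1,[-0.16,-0.6,0],0],[1,[-0.16,-0.6,0],0],[1,[-0.16,-0.6,0],0],[1,[-0.16,-0.6,0],0],[1,[-0.16,-0.6,0],0],[1,[0,0,0.6],0],[1,[0,0,0.8],0],[1,[0,0,0.8],0],[1,[0,0,0.45],0],[1,[0,0,0],0]]'
python3 -c "
from h import *
rep();s=env.read_state();print(w2m(s['ee_pos']))
p,d=env.camera('wrist');cv2.imwrite('pics/w4.png',p[:,:,::-1])"
```

```text
t: 26.08
ee_pos: [0.5279, -0.239, 0.118]
tool_rot: [0.118, 0.993, 0.0, -0.001]
ft_force: [-0.7, 0.5, 0.4]
gripper_width: 0.001
grasp_force: 0.0
t 26.07 r 0.3013 ang -172.4 z 0.1180 toolx(mach) 89.8 Ftan -0.8 |F| 1.0 F [-0.7  0.5  0.4] w 0.00 q7 1.42
[-0.29869394 -0.03968732]
```

View pics/w4.png

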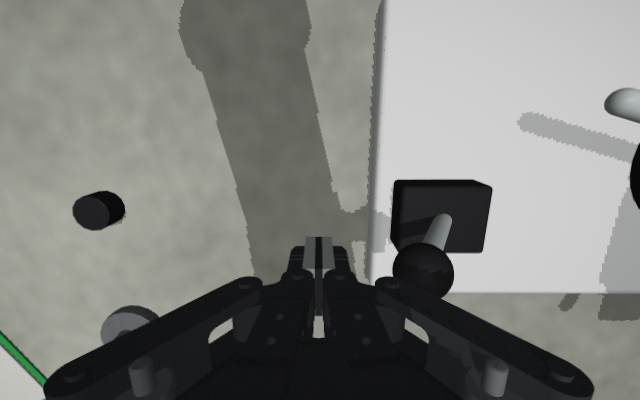

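The ball is at (423,270), just ahead of the shut fingers at (318,250), and mount and anvil are clear to the left. I'll raise slightly and push along tool +y.

```bash
python3 -m jog '[[1,[0,0.2,-0.2],0],[1,[0,0.2,0],0],[1,[0,0.15,0],0],[1,[0,0.15,0],0],[1,[0,0.2,0],0],[1,[0,0.2,0],0],[1,[0,0.2,0],0],[1,[0,0.2,0],0]]'
python3 -c "
from h import *
s=env.read_state();print(w2m(s['ee_pos']))"
python3 -m jog '[[1,[0,0.2,0],0],[1,[0,0.2,0],0],[1,[0,0.2,0],0],[1,[0,0.2,0],0]]'
python3 -c "
from h import *
s=env.read_state();print(w2m(s['ee_pos']))"
```

```text
t: 27.12
ee_pos: [0.5429, -0.1815, 0.1273]
tool_rot: [0.119, 0.993, -0.001, 0.0]
ft_force: [0.0, -3.2, 2.8]
gripper_width: 0.001
grasp_force: 1.7
[-0.23927064 -0.04083402]
t: 27.62
ee_pos: [0.5496, -0.1493, 0.1262]
tool_rot: [0.118, 0.993, 0.0, -0.001]
ft_force: [0.4, -2.5, -3.1]
gripper_width: 0.0
grasp_force: 1.6
[-0.20636717 -0.0399234 ]
```

```bash
python3 -m jog '[[1,[0,0.15,0],0],[1,[0,0.1,0],0]]'
python3 -m jog '[[1,[0,0.08,0],0],[1,[0,0.08,0],0]]'
python3 -c "
from h import *
s=env.read_state();print(w2m(s['ee_pos']))"
```

```text
t: 27.88
ee_pos: [0.552, -0.1397, 0.1265]
tool_rot: [0.118, 0.993, -0.0, -0.001]
ft_force: [-1.0, -3.0, -1.5]
gripper_width: -0.002
grasp_force: 1.4
t: 28.12
ee_pos: [0.553, -0.1368, 0.1267]
tool_rot: [0.119, 0.993, -0.002, -0.001]
ft_force: [-3.0, -11.8, -0.9]
gripper_width: -0.002
grasp_force: 6.3
[-0.19344596 -0.04029767]
```

```bash
python3 -m jog '[[1,[0,0,0],0],[1,[0,-0.2,0],0],[1,[0,-0.5,0],0],[1,[0,-0.5,0],0],[1,[0,-0.5,-0.5],0],[1,[0,0,-1],0],[1,[0,0,-1],0],[1,[0,0,-1],0],[1,[0,0,0],0],[1,[0,0,0],0]]'
python3 -c "
from h import *
rep();p,d=env.camera('scene');q,e=env.camera('side')
f=lambda i:cv2.resize(np.ascontiguousarray(i[:,:,::-1]),(390,390),interpolation=cv2.INTER_CUBIC)
cv2.imwrite('pics/f5.png',np.hstack([f(p[180:330,240:390]),f(q[150:270,235:355])]))"
```

```text
t: 29.38
ee_pos: [0.5374, -0.2008, 0.2664]
tool_rot: [0.119, 0.993, -0.0, -0.0]
ft_force: [0.1, 0.5, -0.4]
gripper_width: -0.003
grasp_force: 0.0
t 29.38 r 0.2624 ang -171.2 z 0.2664 toolx(mach) 89.8 Ftan 0.0 |F| 0.7 F [ 0.1  0.5 -0.4] w -0.00 q7 1.44
```

View pics/f5.png

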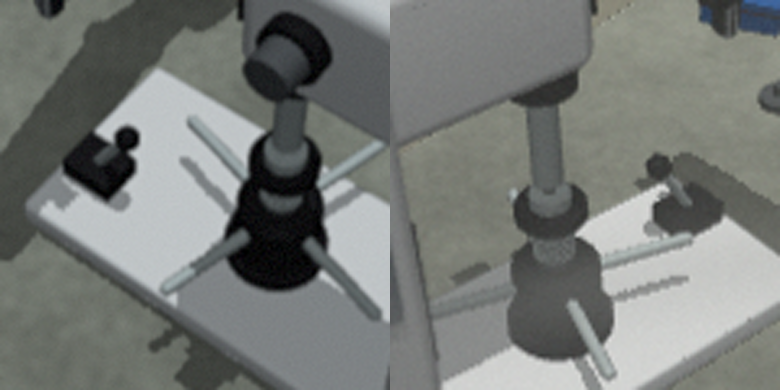

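The lever ball now leans over towards the column (left half (127,138), right half (658,165)). The specimen is up at the indenter and the arm is clear of everything, so I hand in.

```bash
python3 -c "
from workcell import env
print(env.sign_off())"
```

```text
the job is handed in; nothing more can be done
None
```

I handed the job in at about 29 s of the 72 s. The last spoke pushes read about 1.92 N·m, about 15.4 N at 125 mm and roughly 1.5 to 1.6 times the free push. The load lever was pushed to its stop and the arm was clear of everything; the hand-in returned no verdict.

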